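Refit a washed burner cap and tap knob on a cooker and hold the knob pressed in

TASK

The two-burner table-top cooker has been washed (its gas hose is off), and I want to watch the spark of the burner that is still stripped. First set its loose black cap back on the bare burner crown so that it drops into place and lies flat, and let go of it; then take the loose knob, turn it so that its D-shaped hole matches the bare D-shaped spindle in front of that burner, push it fully home, and press it right in against the tap's spring. Finish while still holding the knob pressed in - do not let go - and do not drop either part or disturb the salt shaker, scoop, matchbox or the pan support put aside.

Things in the scene. Friction and masses are not known exactly. Their poses are not given: they have to be found in the camera images.
- cap_c (a point): Loose burner cap, black enamelled steel, about 110 g, lying upright on the counter: a disc 54 mm across and 8 mm thick over a locating ring 36 mm across and 6 mm deep with a chamfered lower edge (14 mm high in all; the disc is 6 to 14 mm above the counter). The point is its centre, 7 mm above its underside; z up. Round: its yaw does not matter.
- crown (a point): Centre of the top rim of the bare burner crown (upright aluminium ring with flame slots, 48 mm outside, 41 mm inside, hole 13 mm deep, rim 28 mm above the cooker's plate, 83 mm above the counter). The cap's ring drops into the hole, its disc lies on the rim and overhangs it by 3 mm all round: cap centre then 1 mm above this point. Axes as hob. It is the left or the right burner.
- knob_c (a point): Loose black knob (painted zinc), about 95 g, upright on the counter, 34 mm high: round skirt 46 mm across, 15 mm high, and on it a finger bar 13 mm thick (y), 19 mm high (15 to 34 mm above the foot), 36 mm long (x), centred, plus a pointed nose at +x. The point is its centre, on the axis, 17 mm above the foot; x to the nose, z up. Its underside has the D-shaped hole, see knob_hole.
- knob_hole (a point): Centre of the mouth of the blind D-shaped hole in the knob's underside, on its axis, 2 mm above its foot: 12 mm deep, 13.4 mm across, with one flat 2.2 mm from the axis, on the side away from the nose (towards the knob's -x). Axes as knob_c. Not seen from above: go by the nose.
- knob_nose (a point): Tip of the knob's pointed nose: 24.5 mm from the knob's axis along its +x, 24 mm above its foot. A light line on top of the bar runs to it.
- spindle_tip (a point): Centre of the top end of the bare brass tap spindle in front of the bare burner: an upright D-shaped shaft 12 mm across with one flat 1.5 mm from its axis, top 2 mm chamfered; tip 76 mm above the counter, 21 mm above the cooker's plate. x points away from the flat: the knob goes on with its x (nose) along this x, within about 10 degrees. Fully home, the knob's centre is 3 mm above this point.
- tap (a joint): Travel of the spindle into the tap (m): 0 = out, 0.005 = pressed right in, straight down. A spring pushes it back: about 2.5 N to start it, 6.5 N to hold it right in, then a hard stop.
- spindle (a joint): Angle of the spindle about its upright axis (rad): 0 = its x to the cooker's rear, growing anticlockwise seen from above. It stands where it was left, 0 to 1.4, and is stiff to turn (0.12 N m); there is no need to turn it.
- hob: The two-burner cooker, a steel box 280 mm deep (x), 440 mm wide (y), plate 55 mm above the counter, fixed. Origin: centre of its underside; x to its rear. Burners 220 mm apart along y, 30 mm behind the centre; the taps 135 mm in front of them. The burner that is not bare has its cap, pan support (bars to 45 mm above the plate) and knob (41 mm above the plate) on, all fixed: leave it.
- salt_shaker: Bystander, loose: closed glass salt shaker with a steel top, 46 mm in diameter, 72 mm high; origin at its foot.
- scoop: Bystander, loose: stainless steel scoop lying on the counter, 85 mm blade and 85 mm handle (along its x, handle towards -x), 50 mm wide, 30 mm high; origin where blade and handle meet, on the counter.
- matchbox: Bystander, loose: matchbox 55 x 36 x 14 mm lying flat; origin at its underside.
- loose_grate: Bystander, loose: the stripped burner's square wire pan support, 164 x 164 mm, 43 mm high, put aside on the counter; origin at its centre underneath.
There are look-alikes about, which are no part of the job. Of the things that look like the part that bears cap_c, take the one that is nearest to the robot's base at the start. Several things look just like the part that bears knob_c: the one meant starts farthest from the robot's base.

How it is judged:
On the way, in this order (a step that is already met when the one before it is completed fails the run):
1. the cap lies flat in place on the bare burner crown and has been let go (z of cap_c in the frame of crown between -0.003 and 0.003 m and horizontal distance between cap_c and crown below 0.004 m and angle between cap_c's own z axis and vertical below 0.07 rad and contact force between each of the arm, the fingers and burner_cap below 0.1 N), for 0.2 s.
2. the knob sits fully home on the D-shaped spindle (z of knob_c in the frame of spindle_tip below 0.005 m and horizontal distance between knob_c and spindle_tip below 0.003 m and angle between knob_c's own z axis and vertical below 0.12 rad and x of knob_nose in the frame of spindle_tip above 0.02 m), for 0.1 s.
At the end, for the whole second after the job is handed in: Cap let go, flat on the bare crown (within 4 mm of its axis, 3 mm in height, tilt under 4 degrees). Knob home on the spindle (centre under 5 mm above its tip, within 3 mm of its axis, nose away from the flat), spindle pressed in over 3.5 mm, the fingers still on the knob with over 1.5 N (all of step 1 and all of step 2 and value of joint tap above 0.0035 m and contact force between the fingers and cooker_knob above 1.5 N); the arm keeps its last pose, push and grip.
It fails at once if the cap is dropped or flung (moves faster than 0.6 m/s out of the fingers) (linear speed of burner_cap above 0.6 m/s and contact force between the fingers and burner_cap below 0.05 N).
It fails at once if the knob is dropped or flung (moves faster than 0.6 m/s out of the fingers) (linear speed of cooker_knob above 0.6 m/s and contact force between the fingers and cooker_knob below 0.05 N).
It fails at once if the salt shaker is knocked over (angle between salt_shaker's own z axis and vertical above 0.5 rad).
It fails at once if a bystander on the counter (shaker, scoop, matchbox, pan support put aside) is moved by more than 3 cm (distance of any of salt_shaker, scoop, matchbox, loose_grate from where it was at the start of the episode above 0.03 m).
It also fails if it takes over 70 s, if anything falls off the work surface, if the arm or the gripper's body presses on something with over 40 N, if the wrist force passes 120 N, or if a joint passes its speed limit or range.

ROBOT

A 7-joint arm with a two-finger parallel gripper is mounted at the origin on the work surface. World frame = base frame: x ahead of the robot, y to its left, z up, the work surface at z = 0. Lengths are in m, angles in rad, forces in N, time in s.
With the tool pointing down it reaches from about 0.425 to 0.875 m from the base axis. Payload 4.7 kg.
Tool frame: the origin (TCP) lies at the very end of the fingers, on their centre line; the grasp point (between the pads) lies 19 mm behind it; z points along the fingers, y is the line along which they close (so a half turn about z gives the same grasp; the last joint's range is limited). The gripper opens to 87 mm and grips with 3 to 60 N. Pads are 19 mm wide; open, the fingers measure 117 mm over their backs; the gripper's body (75 mm by 190 mm) begins 51 mm behind the grasp point.
Start: joints at [-1.131, 0.321, -0.07, 1.45, 0.023, 1.371, -0.057], TCP at [0.269, 0.592, 0.223] pointing down, gripper open.
Joint ranges: [-2.86, 2.86], [-0.3, 2.09], [-1.38, 1.24], [0.06, 2.45], [-1.56, 4.7], [0.09, 2.05], [-2.69, 2.69]. Speed limits (rad/s): [2.57, 2.57, 3.14, 3.14, 3.14, 3.14, 3.14].

INTERFACE

Orientations are given as a rotation vector (axis times angle).
In Python, from bench import ctrl, get_image, job gives the robot as it stands.
- The arm moves only by the shell command python3 -m crank 'ROWS' [FORCE]. ROWS is JSON, a list that holds one entry, the list of rows, each a list of 5 numbers: the shift along the tool's x, y, z in mm, then the turn about the tool's z in rad, then the closure, from -1 (fully open) to 1 (shut), so that 0 is half open. A call has 1 to 10 rows; each row shifts and turns the commanded pose from where the row before left it, along the tool's axes as they then stand; what a row does not reach is not made up. A row lasts 1/12 s, in which the tool goes at most 41.7 mm and 7.16 degrees, less where a joint would pass 70% of its speed; a pose out of reach is approached as far as the arm can. A call with a gripper value outside its range is refused whole. The fingers move at their own pace and stop on an object; FORCE is the grip in N (left out, the last holds). Time passes only in rows, so rows that do not move let the fingers close. It gives the time, the measured TCP pose, the force, the opening and the grip force at its end, in the units of the state.
- ctrl.get_state(): the state, without advancing time (a new reading comes with each control period).
- get_image(name): name is "scene" or "top" or "wrist"; returns a dict with "pixels" (384x512x3 uint8, red, green, blue), "fx", "fy", "cx", "cy" (pixels), "T" (4x4, takes a point from camera to world coordinates); the wrist camera has in their place "T_tool_cam" (4x4, takes a point from camera to tool coordinates, whose origin is the TCP and whose axes are the flange's). Camera axes: x right, y down, z forward; pixel columns grow to the right and rows downward; lengths in m; the calibration is good to about 2 mm. A picture is of the moment at which its call begins: read the wrist's pose just before it. There is no depth.
- job.close_job(): hands the job in; it is judged then, once.
The state is a dict: "time": time; "joint_positions": joint angles; "qd": joint speeds; "joint_torque": joint torques, N m; "position": TCP position; "tool_rot": TCP orientation; "ft_force": force on the tool from outside, world axes, zero at the start; "torque": the same for the moment, N m; "grip_width": opening from 0.0 (shut) to 1.0 (fully open); "grip_force": force on a finger pad.
Only numpy, scipy, OpenCV 4.12 (cv2) and the standard library are available. Lean on these libraries where they do the work, as an engineer would, in place of code of your own. Each camera call takes 0.05 s, during which the arm holds its last target. There are 200 camera calls.

## Working session

There is one attempt and no reset: what is moved stays moved. The work goes in short steps, Python scripts to look and compute and a shell command to move; the robot and the scene stay as the last step left them, time stands still between calls to the robot, and variables do not carry over. Pictures are saved under pics/ and viewed, at most 10 in all, crops included, and the job is handed in when it is done.

```bash
mkdir -p pics; python3 - <<'E'
from bench import ctrl,get_image
import cv2,numpy as np
s=ctrl.get_state();print(s)
for n in ("scene","top"):
    d=get_image(n);cv2.imwrite(f"pics/{n}0.png",cv2.cvtColor(d["pixels"],cv2.COLOR_RGB2BGR));np.savez(f"pics/{n}0.npz",**d)
    print(n,d["fx"],d["cx"],d["cy"],np.round(d["T"],3).tolist())
a=cv2.imread("pics/top0.png");cv2.imwrite("pics/top0b.png",cv2.resize(a,(800,600),interpolation=cv2.INTER_CUBIC))
a=cv2.imread("pics/scene0.png");cv2.imwrite("pics/scene0b.png",cv2.resize(a,(800,600),interpolation=cv2.INTER_CUBIC))
E
```

```text
{'time': 0.0, 'joint_positions': array([-1.13090505,  0.32180659, -0.07006376,  1.45165458,  0.02260446,
        1.37076561, -0.056872  ]), 'qd': array([ 0.00073973, -0.00044118,  0.0006855 , -0.00039836, -0.00249257,
       -0.00299007, -0.0009583 ]), 'joint_torque': array([-2.75285765e-04, -4.91305304e+01, -4.03793771e-01, -3.12531495e+01,
       -6.37492631e-02,  4.39831743e-02,  1.67648582e-04]), 'position': array([0.26831516, 0.59145126, 0.22148223]), 'tool_rot': array([-6.63669817e-01, -3.07039837e+00,  2.86716482e-03]), 'ft_force': array([0.23903183, 0.34900371, 0.16556542]), 'torque': array([ 0.02090059,  0.01658948, -0.01546755]), 'grip_force': 0.0, 'grip_width': 0.9999061260117534}
scene 430.30101344983245 250.28837831943235 190.15749640473575 [[0.696, 0.605, -0.387, 1.066], [0.718, -0.586, 0.376, -0.458], [0.001, -0.539, -0.842, 1.216], [0.0, 0.0, 0.0, 1.0]]
top 406.6507288307009 253.5221175320377 191.31534471903217 [[0.001, -0.983, 0.182, 0.286], [-1.0, -0.002, -0.004, 0.029], [0.005, -0.182, -0.983, 1.461], [0.0, 0.0, 0.0, 1.0]]
```

View pics/top0b.png

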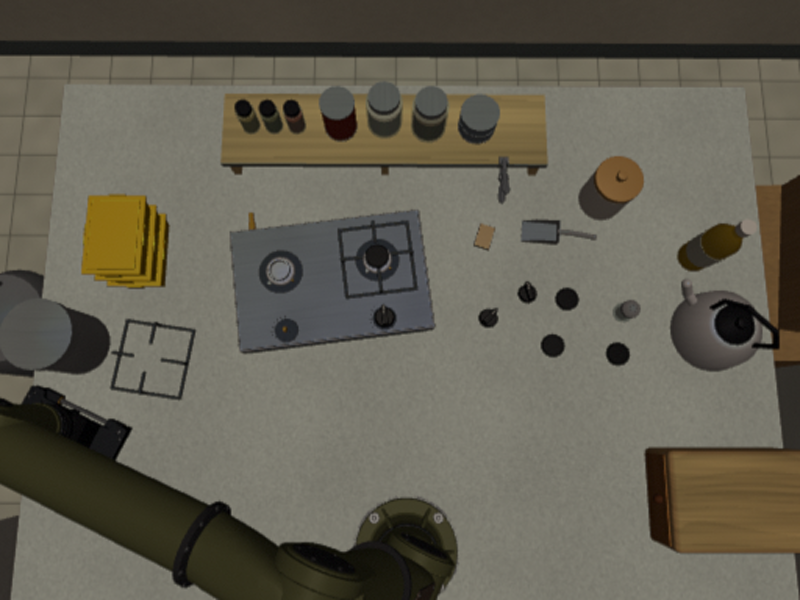

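View pics/scene0b.png

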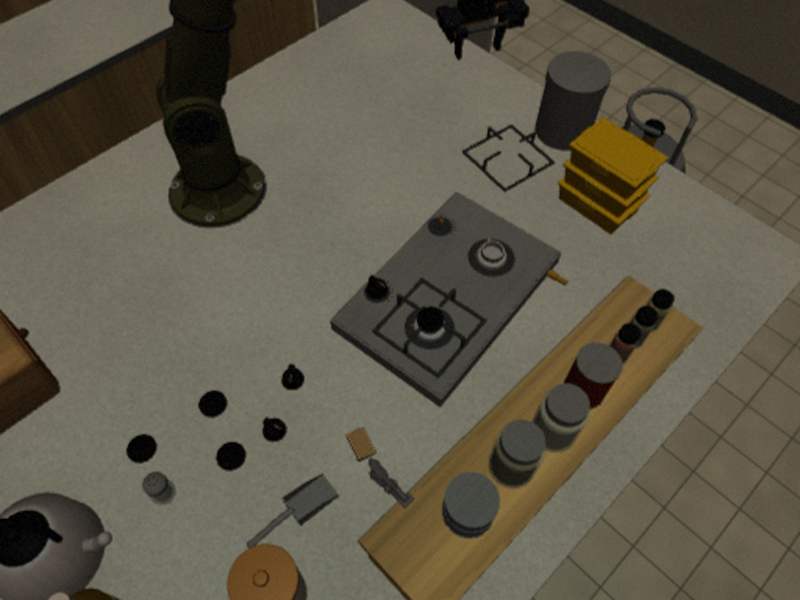

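Top view (800x600 px): cap look-alikes are at (567,298), (553,345) and (618,353). The nearest to the base (405,548) is (553,345). Knobs are at (488,317), (527,292) and the fixed one at (385,317). The farthest is (527,292). The bare crown is at (280,271) and its spindle at (287,330). The scene view agrees.

```bash
cat > h.py <<'E'
import numpy as np,cv2
from scipy.spatial.transform import Rotation as R
from bench import ctrl,get_image
def tool():
    s=ctrl.get_state();T=np.eye(4);T[:3,:3]=R.from_rotvec(s["tool_rot"]).as_matrix();T[:3,3]=s["position"];return T,s
def snap(n,fn):
    T,s=tool();d=dict(get_image(n))
    if n=="wrist": d["T"]=T@d["T_tool_cam"]
    np.savez(f"pics/{fn}.npz",**d);return d
def load(fn): return dict(np.load(f"pics/{fn}.npz"))
def ray(d,u,v,z):
    r=d["T"][:3,:3]@np.array([(u-d["cx"])/d["fx"],(v-d["cy"])/d["fy"],1]);o=d["T"][:3,3]
    return o+r*(z-o[2])/r[2]
def proj(d,p):
    c=d["T"][:3,:3].T@(np.array(p)-d["T"][:3,3]);return np.array([d["cx"]+d["fx"]*c[0]/c[2],d["cy"]+d["fy"]*c[1]/c[2]])
def blobs(m,lo,hi):
    n,l,st,c=cv2.connectedComponentsWithStats(m.astype(np.uint8));return [(i,st[i],c[i],l==i) for i in range(1,n) if lo<st[i][4]<hi]
def go(p,yaw=None):
    "tool-axis shift in mm of TCP to p, and turn for wanted tool-y yaw"
    T,s=tool();d=T[:3,:3].T@(np.array(p)-T[:3,3])*1000
    yx=np.arctan2(T[1,0],T[0,0]);
    print("shift",d.round(1),"tool x yaw deg",np.degrees(yx).round(2),"tcp",T[:3,3].round(4),"tilt",T[:3,2].round(3))
    if yaw is not None:
        for k in (-180,0,180): print("turn(rad)",round(-((yaw-yx+k*np.pi/180+np.pi)%(2*np.pi)-np.pi),4),end=" ")
        print("q7",s["joint_positions"][6])
E
python3 - <<'E'
from h import *
d=load("top0");g=d["pixels"].max(2)
for i,st,c,m in blobs(g<45,30,2000):
    if c[1]>100 and c[1]<260 and 130<c[0]<420: print(st.tolist(),c.round(1),ray(d,*c,.014).round(4))
for nm,u,v,z in (("crown",280,271,.083),("spin",287,329,.07),("grate",153,358,.02),("salt",627,310,.07),("hobFL",240,350,.055),("hobFR",433,327,.055)): print(nm,ray(d,u/1.5625,v/1.5625,z).round(3))
go([.5,0,.3])
c=g[170:245,290:410];cv2.imwrite("pics/crop0.png",cv2.resize(cv2.cvtColor(d["pixels"],4)[170:245,290:410],None,fx=6,fy=6,interpolation=2))
print(np.round(get_image("wrist")["T_tool_cam"],3).tolist())
E
```

```text
[143, 105, 53, 2, 60] [166.9 105.1] [0.883  0.3488 0.014 ]
[217, 142, 41, 47, 561] [238.  164.2] [0.6546 0.0793 0.014 ]
[252, 142, 15, 44, 90] [261.9 162.1] [ 0.6629 -0.008   0.014 ]
[166, 161, 27, 26, 216] [179.6 173.4] [0.6198 0.2921 0.014 ]
[332, 181, 11, 13, 100] [337.  187.5] [ 0.5687 -0.2804  0.014 ]
[356, 185, 14, 13, 152] [362.4 190.9] [ 0.556  -0.3722  0.014 ]
[239, 196, 14, 14, 148] [245.7 202.9] [0.5113 0.0507 0.014 ]
[307, 198, 11, 11, 103] [312.1 203.1] [ 0.5112 -0.1886  0.014 ]
[176, 204, 15, 14, 120] [183.5 210.9] [0.4819 0.2734 0.014 ]
[347, 214, 14, 14, 158] [353.4 220.7] [ 0.4477 -0.3348  0.014 ]
[388, 220, 15, 13, 160] [395. 226.] [ 0.4289 -0.4824  0.014 ]
crown [0.604 0.281 0.083]
spin [0.475 0.263 0.07 ]
grate [0.416 0.573 0.02 ]
salt [ 0.52  -0.491  0.07 ]
hobFL [0.43  0.368 0.055]
hobFR [ 0.483 -0.06   0.055]
shift [-455.3 -443.2  -77.6] tool x yaw deg 155.61 tcp [0.2683 0.5915 0.2216] tilt [-0.001 -0.002 -1.   ]
[[-0.0, -0.965, -0.262, 0.073], [1.0, 0.0, -0.0, -0.0], [0.0, -0.262, 0.965, -0.163], [0.0, 0.0, 0.0, 1.0]]
```

View pics/crop0.png

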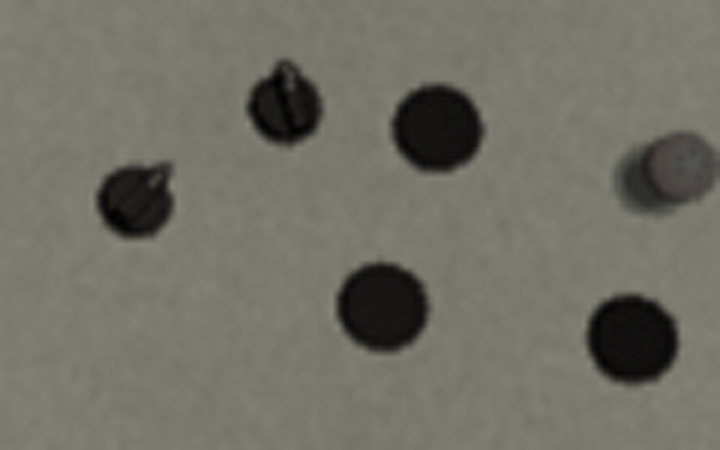

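The crop shows three caps, with the lower-left one at (382,307) nearest the base, and two loose knobs. The upper one at (285,103), with its nose pointing up, is farther. These are my choices. I'll first go over the bare burner to measure the crown and spindle on the way.

```bash
python3 - <<'E'
from h import *
go([.54,.272,.25],np.pi)
E
```

```text
shift [-379.4 -178.9  -28. ] tool x yaw deg 155.6 tcp [0.2684 0.5916 0.2217] tilt [-0.001 -0.001 -1.   ]
turn(rad) 2.7158 turn(rad) -0.4258 turn(rad) 2.7158 q7 -0.056922856098681626
```

```bash
python3 -m crank '[[[-38,-18,-3,0,-1],[-38,-18,-3,0,-1],[-38,-18,-3,0,-1],[-38,-18,-3,0,-1],[-38,-18,-3,0,-1],[-38,-18,-3,0,-1],[-38,-18,-3,0,-1],[-38,-18,-3,0,-1],[-38,-18,-3,0,-1],[-38,-18,-3,0,-1]]]'; python3 -m crank '[[[0,0,0,0,-1],[0,0,0,0,-1],[0,0,0,0,-1]]]'; python3 - <<'E'
from h import *
d=snap("wrist","w1");cv2.imwrite("pics/w1.png",cv2.resize(cv2.cvtColor(d["pixels"],4),(800,600),interpolation=2))
go([.54,.272,.25],np.pi)
print(d["fx"],proj(d,[.604,.281,.083]),proj(d,[.475,.263,.076]))
E
```

```text
time: 0.98
position: [0.5379, 0.273, 0.2523]
tool_rot: [-0.664, -3.071, -0.0]
ft_force: [1.2, 0.3, -0.7]
grip_width: 1.002
grip_force: 0.0
time: 1.23
position: [0.5367, 0.2751, 0.2518]
tool_rot: [-0.664, -3.07, -0.0]
ft_force: [0.1, 0.4, -1.5]
grip_width: 1.003
grip_force: 0.0
shift [-5.3 -2.2  1.8] tool x yaw deg 155.71 tcp [0.5361 0.2762 0.2518] tilt [-0.001  0.001 -1.   ]
turn(rad) 2.7177 turn(rad) -0.4239 turn(rad) 2.7177 q7 0.6569639308941656
324.20296422518635 [284.22689649 227.8456536 ] [218.2846911  124.97649541]
```

View pics/w1.png

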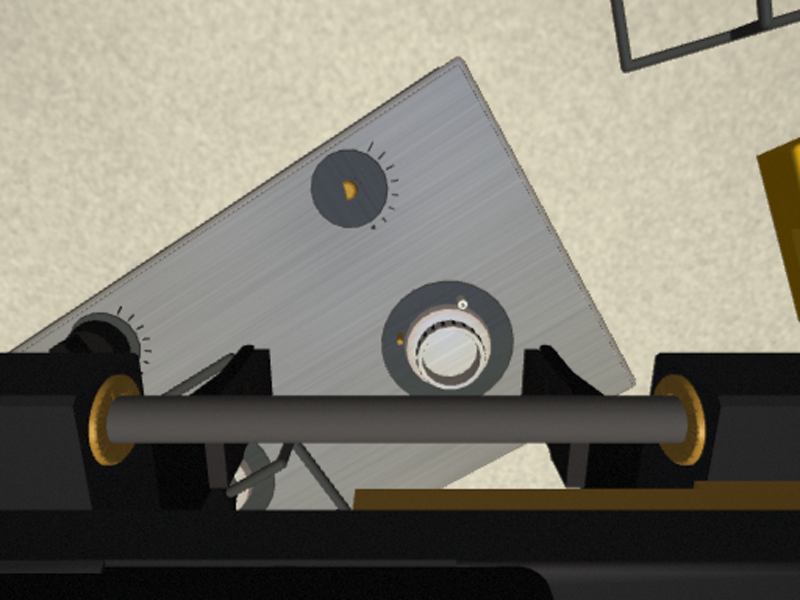

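The wrist picture shows the bare crown rim at about (448,352) and the spindle at about (349,190) with its flat on the left. The fixed knob and pan support are at the lower left. I'll look once more from closer for precision.

```bash
python3 -m crank '[[[-20,0,35,0,-1],[-20,0,35,0,-1],[-20,0,30,0,-1],[0,0,0,0,-1],[0,0,0,0,-1],[0,0,0,0,-1],[0,0,0,0,-1]]]'; python3 - <<'E'
from h import *
d=snap("wrist","w2");cv2.imwrite("pics/w2.png",cv2.resize(cv2.cvtColor(d["pixels"],4),(800,600),interpolation=2))
print(ctrl.get_state()["position"],d["T"][:3,3],proj(d,[.604,.281,.083]),proj(d,[.475,.263,.076]))
E
```

```text
time: 1.87
position: [0.5916, 0.2526, 0.1545]
tool_rot: [0.659, 3.07, 0.005]
ft_force: [-1.1, 0.0, 0.7]
grip_width: 1.0
grip_force: 0.0
[0.59178276 0.25233464 0.15468827] [0.52415534 0.28211698 0.31699442] [294.60924008 202.35279026] [197.73060536  46.08731411]
```

View pics/w2.png

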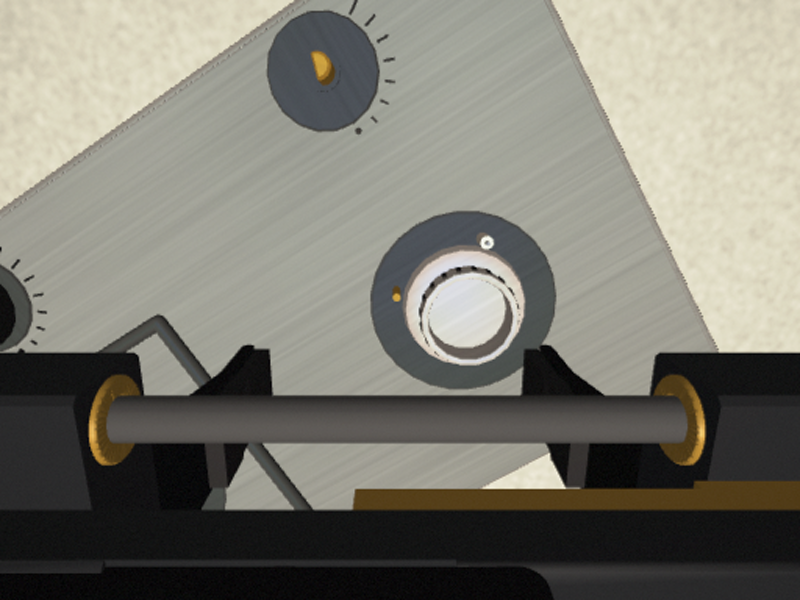

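The crown rim ellipse is centred at about (471,319), and the spindle's top D at about (322,66) with its flat facing left. I'll zoom into both for fitting.

```bash
python3 - <<'E'
from h import *
p=cv2.cvtColor(load("w2")["pixels"],4)
a=cv2.resize(p[160:240,255:340],None,fx=5,fy=5,interpolation=0)
b=cv2.resize(p[22:62,190:225],None,fx=10,fy=10,interpolation=0)
cv2.imwrite("pics/z2.png",np.hstack([a,b]))
d=load("w2");hsv=cv2.cvtColor(d["pixels"],cv2.COLOR_RGB2HSV)
sub=hsv[22:62,190:225]
for r in range(8,34): print(r+22,''.join('%4d'%(v if s>110 else 0) for s,v in zip(sub[r,:,1],sub[r,:,2]))[20:120])
E
```

```text
30    0   0   0   0   0   0   0   0   0   0   0   0   0   0   0   0   0   0   0   0   0   0   0   0   0
31    0   0   0   0   0   0   0   0   0   0   0   0   0   0   0   0   0   0   0   0   0   0   0   0   0
32    0   0   0   0   0   0   0   0   0   0   0   0   0   0   0   0   0   0   0   0   0   0   0   0   0
33    0   0   0   0 115 150 155 156 158 155 141   0   0   0   0   0   0   0   0   0   0   0   0   0   0
34    0   0   0   0 141 172 188 188 189 172 161 157 140   0   0   0   0   0   0   0   0   0   0   0   0
35    0   0   0   0 138 172 201 201 200 200 191 171 157 139   0   0   0   0   0   0   0   0   0   0   0
36    0   0   0   0 123 168 202 205 204 203 200 199 180 154 123   0   0   0   0   0   0   0   0   0   0
37    0   0   0   0   0 144 201 207 207 205 205 204 202 162 153 125   0   0   0   0   0   0   0   0   0
38    0   0   0   0   0 141 196 207 205 206 205 206 204 186 159 154   0   0   0   0   0   0   0   0   0
39    0   0   0   0   0 135 169 199 205 205 207 206 206 206 166 155 122   0   0   0   0   0   0   0   0
40    0   0   0   0   0   0 162 196 201 202 205 207 208 207 
[... 903 characters left out ...]
   0   0 141 152 152 155 150 123  91  89  88  87  87   0   0   0   0   0   0
50    0   0   0   0   0   0   0   0 137 151 149 148 124  92  90  90  89  88   0   0   0   0   0   0   0
51    0   0   0   0   0   0   0   0   0 117 120  93  91  89  89  90  89  87   0   0   0   0   0   0   0
52    0   0   0   0   0   0   0   0   0   0  90  91  91  90  92  90  90   0   0   0   0   0   0   0   0
53    0   0   0   0   0   0   0   0   0   0   0  90  91  90  88  89   0   0   0   0   0   0   0   0   0
54    0   0   0   0   0   0   0   0   0   0   0   0   0   0   0   0   0   0   0   0   0   0   0   0   0
55    0   0   0   0   0   0   0   0   0   0   0   0   0   0   0   0   0   0   0   0   0   0   0   0   0
```

View pics/z2.png

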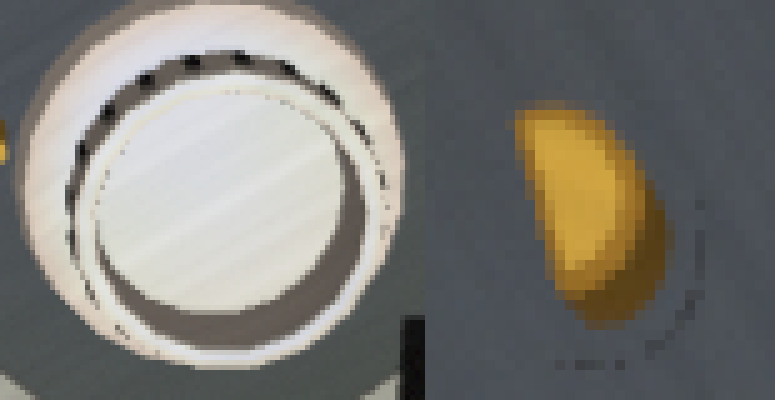

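```bash
python3 - <<'E'
from h import *
d=load("w2");print("crown",ray(d,300.1,203.4,.083).round(4),"hole edges",[ray(d,a/5+254.5,b/5+159.5,.083)[:2].round(4).tolist() for a,b in((92,220),(367,220),(229,88),(229,348))])
A=ray(d,198.4,32.5,.074);B=ray(d,203,50.6,.074);M=(A+B)/2;t=(B-A);L=np.linalg.norm(t);t/=L
n=np.cross(t,[0,0,1]);Rr=ray(d,211.6,41.5,.074)
if (Rr-M)@n<0:n=-n
print("chord",L,"width",(Rr-M)@n,"axis",(M+.0015*n).round(4),(Rr-.006*n).round(4),"yaw",np.degrees(np.arctan2(n[1],n[0])))
# blob of top+chamfer: centroid check
hsv=cv2.cvtColor(d["pixels"],cv2.COLOR_RGB2HSV);m=(hsv[...,1]>110)&(hsv[...,2]>120);m[:25]=0;m[60:]=0;m[:,:190]=0;m[:,225:]=0
c=np.argwhere(m);P=np.array([ray(d,x,y,.0745) for y,x in c]);e,v=np.linalg.eigh(np.cov(P[:,:2].T));print("cen",P.mean(0).round(4),"minor axis yaw",np.degrees(np.arctan2(*v[::-1,0])))
go([.448,-.335,.2])
E
```

```text
crown [0.6065 0.2845 0.083 ] hole edges [[0.5981, 0.2657], [0.6152, 0.3036], [0.5876, 0.2923], [0.6259, 0.2768]]
chord 0.01181376955962694 width 0.007332745991351409 axis [0.4732 0.2675 0.074 ] [0.4747 0.267  0.074 ] yaw 78.87959932922149
cen [0.4739 0.2691 0.0745] minor axis yaw -99.25213974465805
shift [-110.2 -594.4  -47.3] tool x yaw deg 155.75 tcp [0.5918 0.2523 0.1547] tilt [ 0.003  0.003 -1.   ]
```

Crown is at (0.6066, 0.2846). The spindle axis is at (0.4734, 0.2675), with its x at a yaw of about 80°. Next, the cap.

```bash
python3 -m crank '[[[-8,-37,-4,0,-1],[-8,-37,-4,0,-1],[-8,-37,-4,0,-1],[-8,-37,-4,0,-1],[-8,-37,-4,0,-1],[-8,-37,-4,0,-1],[-8,-37,-4,0,-1],[-8,-37,-4,0,-1],[-8,-37,-4,0,-1],[-8,-37,-4,0,-1]]]' >/dev/null; python3 -m crank '[[[-5,-37,0,0,-1],[-5,-37,0,0,-1],[-5,-37,0,0,-1],[-5,-37,0,0,-1],[-5,-37,0,0,-1],[-5,-37,0,0,-1],[0,0,0,0,-1],[0,0,0,0,-1],[0,0,0,0,-1],[0,0,0,0,-1]]]'; python3 - <<'E'
from h import *
d=snap("wrist","w3");g=d["pixels"].max(2);cv2.imwrite("pics/w3.png",cv2.resize(cv2.cvtColor(d["pixels"],4),(800,600),interpolation=2))
print(proj(d,[.448,-.335,.014]),proj(d,[.569,-.28,.034]),ctrl.get_state()["joint_positions"].round(2))
for i,st,c,m in blobs(g<60,300,9000):
    c=np.array(c);print(st.tolist(),c.round(1),ray(d,*c,.014).round(4))
go([.448,-.335,.2])
E
```

```text
time: 3.58
position: [0.4488, -0.3327, 0.1929]
tool_rot: [0.659, 3.07, 0.002]
ft_force: [0.5, 0.9, -0.3]
grip_width: 1.0
grip_force: 0.0
[251.37060394 173.03905258] [343.15286433 255.89229565] [ 0.02  0.16  0.63  1.74 -0.1   1.27  1.83]
[225, 146, 49, 49, 1847] [249.2 170.2] [ 0.4442 -0.3358  0.014 ]
[373, 149, 46, 48, 1450] [394.6 169.9] [ 0.5079 -0.1934  0.014 ]
[98, 186, 49, 46, 1753] [121.9 208.3] [ 0.4254 -0.4822  0.014 ]
shift [-0.3 -2.4 -7.3] tool x yaw deg 155.8 tcp [ 0.4487 -0.3326  0.1927] tilt [ 0.001  0.001 -1.   ]
```

View pics/w3.png

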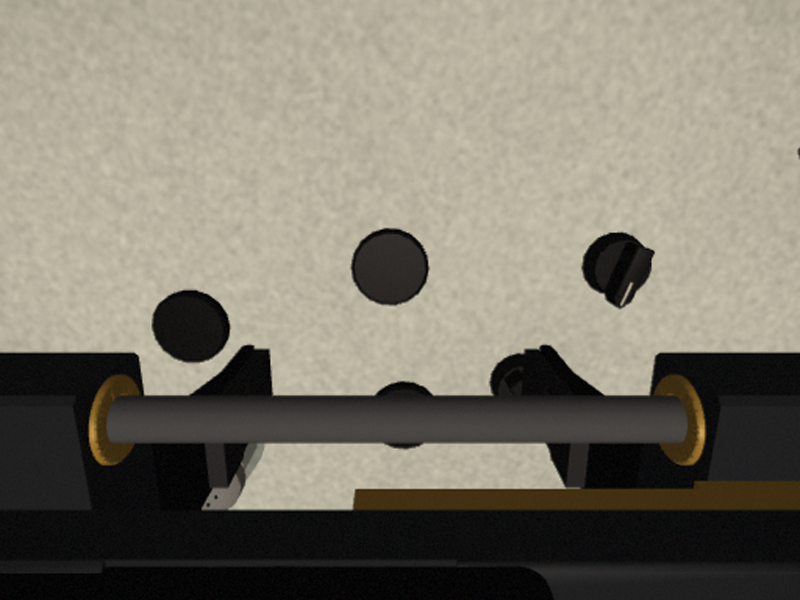

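The cap is at about (390,266), between the fingers' line of sight. The target knob is partly hidden at (510,380), and the other knob is at (617,265). Descend on the cap.

```bash
python3 -m crank '[[[1,-2,38,0,-1],[1,-2,38,0,-1],[1,-1,38,0,-1],[0,0,38,0,-1],[0,0,15,0,-1],[0,0,0,0,-1],[0,0,0,0,-1],[0,0,0,0,-1]]]'; python3 - <<'E'
from h import *
go([.4443,-.3358,.004])
E
```

```text
time: 4.3
position: [0.4443, -0.338, 0.0269]
tool_rot: [0.661, 3.068, -0.001]
ft_force: [0.2, -0.3, 0.4]
grip_width: 1.001
grip_force: 0.0
shift [ 1.   2.  22.9] tool x yaw deg 155.69 tcp [ 0.4443 -0.338   0.0269] tilt [ 0.003 -0.001 -1.   ]
```

```bash
python3 -m crank '[[[1,1,12,0,-1],[0,1,11,0,-1],[0,0,0,0,-1],[0,0,0,0,1],[0,0,0,0,1],[0,0,0,0,1],[0,0,0,0,1],[0,0,0,0,1],[0,0,0,0,1],[0,0,0,0,1]]]' 15; python3 - <<'E'
from h import *
go([.4443,-.3358,.004])
E
```

```text
time: 5.13
position: [0.4426, -0.3357, 0.0024]
tool_rot: [0.664, 3.07, 0.0]
ft_force: [-0.2, 0.1, 1.1]
grip_width: 0.603
grip_force: 15.0
shift [-1.6  0.6 -1.6] tool x yaw deg 155.6 tcp [ 0.4426 -0.3357  0.0024] tilt [ 0.  0. -1.]
```

```bash
python3 -m crank '[[[0,0,-15,0,1],[0,0,-30,0,1],[0,0,-40,0,1],[0,0,-40,0,1],[3,20,-25,0,1],[7,35,-10,0,1],[7,38,0,0,1],[7,38,0,0,1],[7,38,0,0,1],[7,38,0,0,1]]]'; python3 -m crank '[[[7,38,0,0,1],[7,38,0,0,1],[7,38,0,0,1],[7,38,0,0,1],[7,38,0,0,1],[7,38,0,0,1],[7,38,0,0,1],[7,38,0,0,1],[7,38,0,0,1],[5,25,0,0,1]]]';python3 -m crank '[[[3,20,0,0,1],[0,0,0,0,1],[0,0,0,0,1],[0,0,0,0,1],[0,0,0,0,1]]]'; python3 - <<'E'
from h import *
go([.6049,.2847,.0794],np.radians(155.75))
d=snap("wrist","w4");cv2.imwrite("pics/w4.png",cv2.resize(cv2.cvtColor(d["pixels"],4),(800,600),interpolation=2))
E
```

```text
time: 5.97
position: [0.4933, -0.1296, 0.1624]
tool_rot: [0.664, 3.07, 0.001]
ft_force: [0.8, -0.2, -1.3]
grip_width: 0.608
grip_force: 15.0
time: 6.8
position: [0.5826, 0.2359, 0.1616]
tool_rot: [-0.658, -3.071, -0.003]
ft_force: [-0.2, 1.2, -1.8]
grip_width: 0.607
grip_force: 15.0
time: 7.22
position: [0.5888, 0.2482, 0.1622]
tool_rot: [0.668, 3.07, -0.002]
ft_force: [-0.5, 0.1, -1.1]
grip_width: 0.605
grip_force: 15.0
shift [ 0.5 40.  82.7] tool x yaw deg 155.46 tcp [0.5888 0.2482 0.1622] tilt [-0.    -0.001 -1.   ]
turn(rad) 3.1365 turn(rad) -0.0051 turn(rad) 3.1365 q7 0.7552371669508233
```

View pics/w4.png

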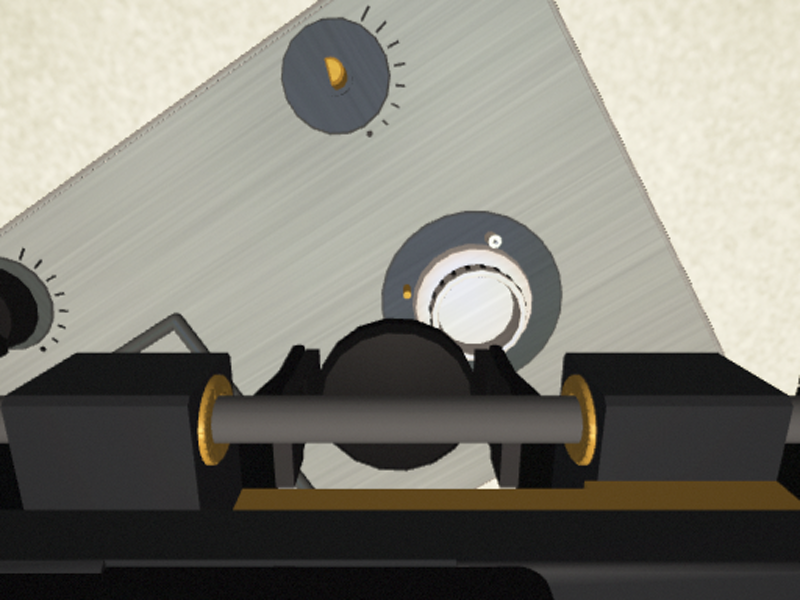

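The cap is level in the fingers, centred at about (398,394), with the bare crown just beyond it at (478,308). Check the cap's offset in the hand.

```bash
python3 - <<'E'
from h import *
d=load("w4");p=lambda u,v:ray(d,u/1.5625-.3,v/1.5625-.3,.1622+.0116)
print(np.linalg.norm(p(322,394)-p(474,394)),np.linalg.norm(p(398,319)-p(398,470)));c=(p(398,319)+p(398,470)+p(322,394)+p(474,394))/4
T,_=tool();print("cap in tool mm",(T[:3,:3].T@(c-T[:3,3])*1000).round(1))
k=ray(d,479/1.5625-.3,309/1.5625-.3,.083);print("crown",k.round(4))
off=T[:3,:3]@np.array([*(T[:3,:3].T@(c-T[:3,3]))[:2],0]);go([*( np.array([.6066,.2846])-off[:2]),.0794])
E
```

```text
0.04948433940915872 0.0538411917778932
cap in tool mm [ -0.7  -0.  -11.5]
crown [0.6038 0.2859 0.083 ]
shift [-0.4 40.5 82.9] tool x yaw deg 155.46 tcp [0.5888 0.2483 0.1623] tilt [ 0.    -0.001 -1.   ]
```

```bash
python3 -m crank '[[[0,20,0,0,1],[0,20,15,0,1],[0,0,25,0,1],[0,0,20,0,1],[0,0,5,0,1],[0,0,0,0,1],[0,0,0,0,1],[0,0,0,0,1]]]'; python3 - <<'E'
from h import *
go([.6053,.2846,.0794])
E
```

```text
time: 7.93
position: [0.6064, 0.2866, 0.0993]
tool_rot: [0.665, 3.068, 0.003]
ft_force: [-0.0, -0.7, -1.8]
grip_width: 0.605
grip_force: 15.0
shift [ 0.2 -2.3 19.9] tool x yaw deg 155.55 tcp [0.6064 0.2866 0.0993] tilt [ 0.003  0.001 -1.   ]
```

```bash
python3 -m crank '[[[0,-2,5,0,1],[0,0,5,0,1],[0,0,4,0,1],[0,0,2,0,1],[0,0,2,0,1],[0,0,1,0,1],[0,0,0,0,1],[0,0,0,0,1]]]'; python3 - <<'E'
from h import *
go([.6053,.2846,.0794])
E
```

```text
time: 8.6
position: [0.6041, 0.2849, 0.0794]
tool_rot: [-0.664, -3.07, -0.0]
ft_force: [-2.2, -1.5, 4.7]
grip_width: 0.607
grip_force: 15.0
shift [-1.2  0.2 -0. ] tool x yaw deg 155.61 tcp [0.6041 0.2849 0.0794] tilt [-0.  0. -1.]
```

```bash
python3 -m crank '[[[0,0,0,0,-0.1],[0,0,0,0,-0.3],[0,0,0,0,-0.6],[0,0,0,0,-1],[0,0,0,0,-1],[0,0,0,0,-1],[0,0,-15,0,-1],[0,0,-30,0,-1],[0,0,-30,0,-1],[0,0,0,0,-1]]]'; python3 -m crank '[[[8,-38,-5,0,-1],[8,-38,-5,0,-1],[0,0,0,0,-1],[0,0,0,0,-1],[0,0,0,0,-1]]]'; python3 - <<'E'
from h import *
go([.56,-.28,.19],np.pi)
d=snap("wrist","w5");cv2.imwrite("pics/w5.png",cv2.cvtColor(d["pixels"],4)[50:330,150:500])
E
```

```text
time: 9.43
position: [0.6078, 0.2865, 0.1603]
tool_rot: [0.662, 3.062, 0.011]
ft_force: [1.0, 1.7, 0.7]
grip_width: 0.985
grip_force: 0.0
time: 9.85
position: [0.5587, 0.2229, 0.1637]
tool_rot: [0.664, 3.07, 0.002]
ft_force: [-0.5, 0.3, 0.4]
grip_width: 1.003
grip_force: 0.0
shift [-209.  -457.3  -27. ] tool x yaw deg 155.6 tcp [0.5587 0.2229 0.1637] tilt [ 0.001  0.001 -1.   ]
turn(rad) 2.7157 turn(rad) -0.4259 turn(rad) 2.7157 q7 0.76687689194607
```

View pics/w5.png

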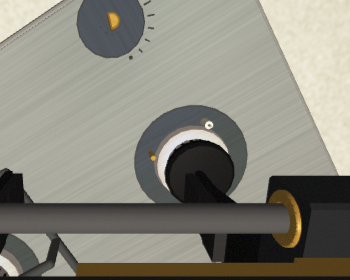

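The cap sits on the crown, looks flat and is free of the fingers. I'll check it numerically in the top view after moving on to the knob.

```bash
python3 -m crank '[[[-15,-32,-1,0,-1],[-16,-33,-1,0,-1],[-16,-33,-1,0,-1],[-16,-33,-1,0,-1],[-16,-33,-1,0,-1],[-16,-33,-1,0,-1],[-16,-33,-1,0,-1],[-16,-33,-1,0,-1],[-16,-33,-1,0,-1],[-16,-33,-1,0,-1]]]' >/dev/null; python3 -m crank '[[[-15,-32,0,0,-1],[-15,-32,0,0,-1],[-15,-32,0,0,-1],[-13,-27,0,0,-1],[0,0,0,-0.11,-1],[0,0,0,-0.11,-1],[0,0,0,-0.11,-1],[0,0,0,-0.1,-1],[0,0,0,0,-1],[0,0,0,0,-1]]]'; python3 - <<'E'
from h import *
d=snap("wrist","w6");cv2.imwrite("pics/w6.png",cv2.resize(cv2.cvtColor(d["pixels"],4),(800,600),interpolation=2))
go([.569,-.28,.17],np.pi)
t=snap("top","t6");g=t["pixels"].max(2)
for i,st,c,m in blobs((g<60),60,400):
    if 150<c[0]<210 and 150<c[1]<200: print("cap top",st.tolist(),ray(t,*c,.091).round(4),proj(t,[.6066,.2846,.091]),c)
E
```

```text
time: 11.57
position: [0.5703, -0.2783, 0.1729]
tool_rot: [0.004, -3.142, 0.0]
ft_force: [0.0, 0.1, 0.4]
grip_width: 0.999
grip_force: 0.0
shift [ 1.1 -1.5  2.9] tool x yaw deg -179.86 tcp [ 0.5701 -0.2785  0.1729] tilt [-0. -0. -1.]
turn(rad) -3.1391 turn(rad) 0.0025 turn(rad) -3.1391 q7 2.0996832617641434
```

View pics/w6.png

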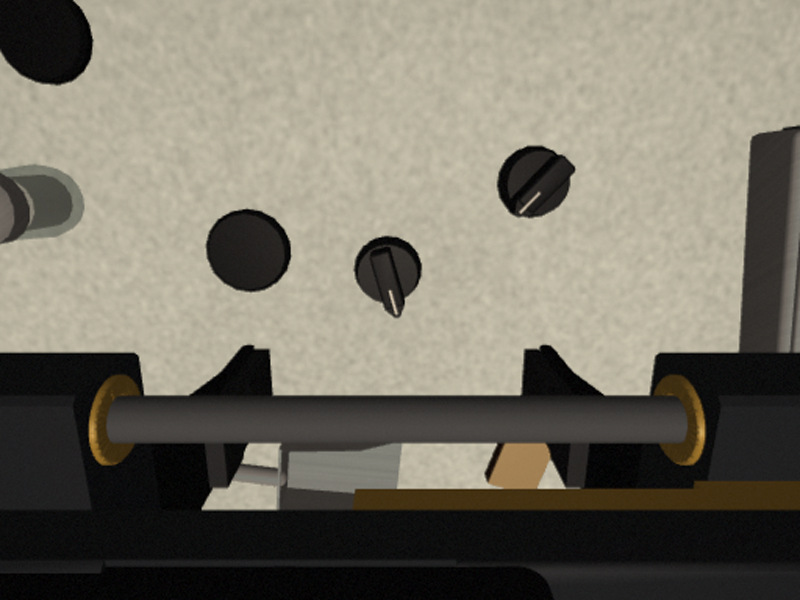

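The target knob is at (388,268) with its nose at (397,317), pointing away from the base. The shaker, scoop and matchbox are clear of the fingers' path. All pictures are used, so from here I measure numerically.

```bash
cat > knob.py <<'E'
from h import *
def knob(d):
    "axis xy and yaw of the knob on the counter near image (248,172)"
    g=d["pixels"].max(2);b=[x for x in blobs(cv2.morphologyEx((g<75).astype(np.uint8),cv2.MORPH_CLOSE,np.ones((5,5))),500,4000) if abs(x[2]-[248,172]).max()<40][0]
    m=b[3];ys,xs=np.nonzero(m);top=ys.min()-.5;l=xs.min()-.5;r=xs.max()+.5
    xt=xs[ys==ys.min()].mean();yl=ys[xs==xs.min()].mean();yr=ys[xs==xs.max()].mean()
    L=ray(d,l,yl,.015);Rr=ray(d,r,yr,.015);U=ray(d,xt,top,0)
    nt=ray(d,xs[ys==ys.max()].mean(),ys.max()+.5,.024)
    print("L,R dia",np.linalg.norm(L-Rr),"axis from top",(U[:2]+[.023,0]).round(4),"L/R mid",((L+Rr)/2)[:2].round(4),"nose",nt[:2].round(4))
    q=d["pixels"].astype(int).min(2);mm=m&(q>90);mm=cv2.erode(m.astype(np.uint8),np.ones((3,3)))*(q>80)
    y,x=np.nonzero(mm);P=np.array([ray(d,a,c,.034)[:2] for a,c in zip(x,y)]);w=q[y,x]
    e,v=np.linalg.eigh(np.cov(P.T));n=v[:,1]*np.sign(v[0,1]);print("line n",len(P),P.mean(0).round(4),"yaw",np.degrees(np.arctan2(n[1],n[0])).round(2))
if __name__=="__main__":
    import sys;knob(load(sys.argv[1]))
E
python3 knob.py w6; python3 - <<'E'
from h import *
d=load("w6");g=d["pixels"].max(2)
for r in range(148,206,2): print(r,''.join('%4d'%v for v in g[r,224:274]))
t=load("t6");g=t["pixels"].max(2);c=proj(t,[.6066,.2846,.091]).round().astype(int);print(c)
for r in range(c[1]-11,c[1]+14): print(r,''.join('%4d'%v for v in g[r,c[0]-13:c[0]+14]))
E
```

```text
L,R dia 0.04338341575259583 axis from top [ 0.5682 -0.2847] L/R mid [ 0.564  -0.2835] nose [ 0.5942 -0.2779]
line n 35 [ 0.5819 -0.2801] yaw 14.68
148  188 187 185 185 184 185 184 185 185 188 190 190 186 184 182 185 186 186 188 189 194 195 192 188 182 179 178 183 183 182 182 182 183 184 187 187 187 186 185 184 184 184 186 186 184 185 183 183 183 186
150  188 189 189 190 187 187 182 184 186 190 192 190 187 185 183 183 182 183 188 191 183 180 174 171 167 166 170 178 178 177 178 178 176 179 184 189 191 191 189 188 185 184 183 181 182 184 185 187 191 191
152  185 182 183 185 186 186 182 182 181 182 183 182 182 181 173 167 100  88  29  11  10   9   8   9  11  14  13  10  10  11  14  83 163 174 188 191 191 190 188 187 188 186 184 181 181 183 187 189 190 191
154  182 179 179 181 184 188 187 186 185 183 183 174 103  30  15   5  10  11  15  11  12   9  10  10   6   9  12   7  12  12  10  10   7  10  10  89 171 180 191 193 193 188 183 184 182 184 182 183 183 183
156  179 181 182 182 185 186 189 188 179 175 107  30  11   7   8   9  13   8  12  10  16  22  26  21  22  26  19  16  12  14  11  11 
[... 7126 characters left out ...]
85  76  46  49  49  51
180   98  94  58  46  47  50  81 105  85 103 118 123 124 130 132 131 125 125 119  95  58  47  47  40  48  49  57
181   99  98  76  55  47  52  92 114  74  59  79 102 107 118 120 118 106  93  70  55  49  49  48  48  49  56  76
182   98  98  96  76  53  46  53  57  50  48  49  53  59  62  67  64  60  55  49  48  49  48  48  48  52  76  95
183   97  98  98  95  71  51  47  47  48  48  48  49  48  48  47  47  47  48  48  47  48  46  48  55  68  95  99
184   98  98 100 100  95  70  55  48  48  48  48  48  48  47  48  48  49  48  48  47  48  47  54  77  97  99  99
185   98  97  98  98  99  96  76  59  51  48  50  49  49  49  48  49  48  49  49  48  55  64  76  96  99  99 100
```

```bash
python3 -m crank '[[[1,-5,0,0,-1],[0,0,20,-0.1,-1],[0,0,35,-0.1,-1],[0,0,38,-0.053,-1],[0,0,25,0,-0.4],[0,0,10,0,-0.4],[0,0,0,0,-0.4],[0,0,0,0,-0.4],[0,0,0,0,-0.4]]]'; python3 - <<'E'
from h import *
go([.569,-.2837,.0175],np.radians(194.5))
t=load("t6");g=t["pixels"].max(2)
for z in (.091,.097):print("exp",proj(t,[.6066,.2846,z]))
for b in blobs(g<36,50,400):
    if abs(b[2]-[178,171]).max()<8: print(b[1].tolist(),b[2],ray(t,*b[2],.091))
E
```

```text
time: 12.42
position: [0.5699, -0.2849, 0.0475]
tool_rot: [-0.402, 3.113, -0.003]
ft_force: [0.6, -0.2, 0.5]
grip_width: 0.734
grip_force: 0.0
shift [ 0.6  1.5 30. ] tool x yaw deg -165.29 tcp [ 0.5699 -0.2849  0.0475] tilt [ 0.003 -0.002 -1.   ]
turn(rad) -3.1379 turn(rad) 0.0037 turn(rad) -3.1379 q7 2.3925307462481675
exp [177.7487934  172.06920355]
exp [177.43749908 171.67040038]
[171, 164, 15, 15, 171] [177.87134503 171.18128655] [0.6097481  0.28428753 0.091     ]
```

q7 would end near its limit at the spindle, so I'll grip with the wrist turned half round, and measure the knob again from that side.

```bash
python3 -m crank '[[[0,0,-30,0.12,-0.4],[0,0,-35,0.12,-0.4],[0,0,-35,0.12,-0.4],[0,0,-25,0.12,-0.4],[0,0,0,0.12,-0.4],[0,0,0,0.12,-0.4],[0,0,0,0.12,-0.4],[0,0,0,0.12,-0.4],[0,0,0,0.12,-0.4],[0,0,0,0.12,-0.4]]]' >/dev/null; python3 -m crank '[[[0,0,0,0.12,-0.4],[0,0,0,0.12,-0.4],[0,0,0,0.12,-0.4],[0,0,0,0.12,-0.4],[0,0,0,0.12,-0.4],[0,0,0,0.12,-0.4],[0,0,0,0.12,-0.4],[0,0,0,0.12,-0.4],[0,0,0,0.12,-0.4],[0,0,0,0.12,-0.4]]]' >/dev/null; python3 -m crank '[[[0,0,0,0.12,-0.4],[0,0,0,0.12,-0.4],[0,0,0,0.12,-0.4],[0,0,0,0.12,-0.4],[0,0,0,0.12,-0.4],[0,0,0,0.12,-0.4],[0,0,0,0.02,-0.4],[0,0,0,0,-0.4],[0,0,0,0,-0.4],[0,0,0,0,-0.4]]]'; python3 - <<'E'
from h import *
go([.569,-.2837,.0175],np.radians(14.5))
d=snap("wrist","w7");c=proj(d,[.569,-.2837,.015]).round().astype(int);print(c);g=d["pixels"].max(2)
for r in range(c[1]-36,c[1]+34,2): print(r,''.join('%4d'%v for v in g[r,c[0]-30:c[0]+30]))
E
```

```text
time: 14.92
position: [0.5686, -0.2839, 0.1709]
tool_rot: [-3.115, -0.409, -0.002]
ft_force: [-0.3, -0.2, 0.0]
grip_width: 0.701
grip_force: 0.0
shift [ 2.000e-01 -1.000e-01  1.534e+02] tool x yaw deg 14.96 tcp [ 0.5686 -0.2839  0.1709] tilt [ 0.001  0.    -1.   ]
turn(rad) -3.1336 turn(rad) 0.008 turn(rad) -3.1336 q7 -0.5902679814517343
[254 174]
138  205 204 204 199 197 193 197 197 202 204 204 202 202 202 202 199 195 194 196 196 193 190 188 188 190 194 198 199 199 198 196 193 192 191 195 195 198 196 195 192 190 189 190 192 194 198 198 201 201 199 199 197 197 198 197 198 200 199 198 196
140  205 204 201 196 192 187 190 191 197 198 200 198 198 198 200 199 196 196 195 196 194 193 191 190 189 189 192 195 198 198 197 191 187 189 191 194 197 198 196 194 191 193 195 197 199 200 201 202 198 196 196 195 197 198 197 198 198 198 198 197
142  205 203 199 194 191 186 182 183 188 195 199 201 199 202 202 201 199 199 200 200 200 199 198 197 196 196 197 198 199 197 194 189 186 186 187 191 195 197 198 194 190 189 192 194 199 203 202 200 196 195 192 194 196 194 194 193 195 196 198 200
144  201 203 20
[... 7124 characters left out ...]
01 198 197 197 198 200 203 203 199 197 196 196 198 199 201 204 201 201 199 202 206 210 210 204 198 193 192 194 197 199 201 199 197 197 195 195 197 200 201 200 199 199 201 206 209 208 206 201 198 196 199 199 199
204  200 197 196 196 196 198 198 200 201 199 198 200 201 203 202 199 197 198 200 200 199 199 199 198 196 195 196 197 200 199 198 195 198 200 200 199 199 200 202 202 198 197 200 202 203 201 197 193 192 195 195 199 200 198 198 196 198 200 201 202
206  205 203 200 198 197 195 195 193 193 195 196 199 197 197 198 201 201 199 198 196 197 198 200 200 199 198 197 199 199 197 198 200 206 206 204 200 196 193 194 197 198 200 200 201 198 196 196 198 196 196 197 198 194 192 193 194 198 198 202 204
```

```bash
python3 - <<'E'
from h import *
d=load("w7");T=d["T"]@np.linalg.inv(get_image("wrist")["T_tool_cam"]);f=lambda u,v,z:(T[:3,:3].T@(ray(d,u,v,z)-T[:3,3])*1000).round(1)
print("line",f(254.15,159,.034),f(254.15,172,.034),"foot edge",f(254,151.4,0),"tail",f(254.3,197.2,.034),"bar sides",f(248,185,.034),f(260.5,185,.034),"skirt L R",f(233.3,172,.008),f(276,172,.008))
E
```

```text
line [ 18.8  -0.5 136.9] [  6.4  -0.5 136.9] foot edge [ 20.9  -0.6 170.9] tail [-18.3  -0.3 136.9] bar sides [ -6.2  -6.3 136.9] [ -6.2   5.6 136.9] skirt L R [  0.9 -21.8 162.9] [  0.9  22.  162.9]
```

```bash
python3 -m crank '[[[-1,0,35,0.008,-0.4],[0,0,38,0,-0.4],[0,0,38,0,-0.4],[0,0,30,0,-0.4],[0,0,10,0,-0.4],[0,0,0,0,-0.4],[0,0,0,0,-0.4],[0,0,0,0,-0.4]]]'; python3 - <<'E'
from h import *
go([.568,-.2837,.0175],np.radians(14.5))
E
```

```text
time: 15.68
position: [0.5688, -0.2854, 0.0216]
tool_rot: [3.115, 0.393, 0.005]
ft_force: [-0.5, -0.3, 0.1]
grip_width: 0.696
grip_force: 0.0
shift [-0.4 -1.9  4.1] tool x yaw deg 14.37 tcp [ 0.5688 -0.2854  0.0216] tilt [ 0.004 -0.002 -1.   ]
turn(rad) 3.1394 turn(rad) -0.0022 turn(rad) 3.1394 q7 -0.5071526147696443
```

```bash
python3 -m crank '[[[-1,-1.5,4,0,-0.4],[0,0,0,0,0],[0,0,0,0,0.3],[0,0,0,0,0.6],[0,0,0,0,1],[0,0,0,0,1],[0,0,0,0,1],[0,0,0,0,1]]]' 35; python3 - <<'E'
from h import *
T,s=tool();print(s["grip_width"],s["grip_force"])
go([.5676,-.2839,.0175],np.radians(14.5))
E
```

```text
time: 16.35
position: [0.5669, -0.2834, 0.0165]
tool_rot: [3.116, 0.393, 0.003]
ft_force: [-0.7, -0.4, 4.9]
grip_width: 0.256
grip_force: 2.8
0.25637922518924994 2.8415600310108857
shift [ 0.6  0.7 -1. ] tool x yaw deg 14.37 tcp [ 0.5669 -0.2834  0.0165] tilt [ 0.002 -0.    -1.   ]
turn(rad) 3.1393 turn(rad) -0.0023 turn(rad) 3.1393 q7 -0.5052384955609561
```

```bash
python3 -m crank '[[[0,0,-1,0,1],[0,0,0,0,1],[0,0,0,0,1],[0,0,0,0,1],[0,0,0,0,1]]]' 35; python3 - <<'E'
from h import *
go([.5676,-.2839,.0175],np.radians(14.5))
E
```

```text
time: 16.77
position: [0.5663, -0.2831, 0.0167]
tool_rot: [3.117, 0.393, 0.001]
ft_force: [-0.1, 1.4, 5.2]
grip_width: 0.145
grip_force: 35.0
shift [ 1.1  1.1 -0.8] tool x yaw deg 14.37 tcp [ 0.5663 -0.2831  0.0167] tilt [ 0.001 -0.    -1.   ]
turn(rad) 3.1393 turn(rad) -0.0023 turn(rad) 3.1393 q7 -0.5059111669928491
```

```bash
python3 -m crank '[[[0,0,-10,0,1],[0,0,-30,0,1],[0,0,-38,0,1],[0,0,-38,0,1],[1,-15,-28,0,1],[2,-30,0,0,1],[2,-37,0,0,1],[2,-37,0,0,1],[2,-37,0,0,1],[2,-37,0,0,1]]]'; python3 -m crank '[[[2,-37,0,0,1],[2,-37,0,0,1],[2,-37,0,0,1],[2,-37,0,0,1],[2,-37,0,0,1],[2,-37,0,0,1],[2,-37,0,0,1],[2,-37,0,0,1],[2,-25,0,0,1],[1,-6,0,0,1]]]'; python3 -m crank '[[[0,0,0,-0.115,1],[0,0,0,-0.115,1],[0,0,0,-0.115,1],[0,0,0,-0.115,1],[0,0,0,-0.115,1],[0,0,0,-0.115,1],[0,0,0,-0.115,1],[0,0,0,-0.115,1],[0,0,0,-0.115,1],[0,0,0,-0.11,1]]]';  python3 -m crank '[[[0,0,0,0,1],[0,0,0,0,1],[0,0,0,0,1]]]'; python3 - <<'E'
from h import *
go([.4666,.228,.16],np.radians(80))
E
```

```text
time: 17.6
position: [0.5275, -0.0918, 0.1597]
tool_rot: [-3.117, -0.392, 0.002]
ft_force: [-0.0, -0.5, -0.2]
grip_width: 0.145
grip_force: 35.0
time: 18.43
position: [0.4635, 0.2337, 0.1598]
tool_rot: [-3.114, -0.405, 0.002]
ft_force: [0.0, 0.4, -1.5]
grip_width: 0.15
grip_force: 35.0
time: 19.27
position: [0.4658, 0.227, 0.16]
tool_rot: [2.402, 2.024, -0.002]
ft_force: [0.1, 0.4, -1.5]
grip_width: 0.145
grip_force: 35.0
time: 19.52
position: [0.4659, 0.2276, 0.1601]
tool_rot: [2.41, 2.015, -0.001]
ft_force: [-0.3, -0.4, -1.8]
grip_width: 0.146
grip_force: 35.0
shift [0.5 0.6 0.1] tool x yaw deg 79.78 tcp [0.4659 0.2276 0.1601] tilt [-0. -0. -1.]
turn(rad) 3.1378 turn(rad) -0.0038 turn(rad) 3.1378 q7 -0.6200789156741512
```

Now measure the spindle and the held knob in the same wrist picture, numerically.

```bash
python3 - <<'E'
from h import *
d=snap("wrist","w8");hsv=cv2.cvtColor(d["pixels"],cv2.COLOR_RGB2HSV);c=proj(d,[.4734,.2675,.075]).round().astype(int);print("exp",c)
m=(hsv[...,1]>110)&(hsv[...,0]>10)&(hsv[...,0]<30)
for b in blobs(m,40,900):print(b[1].tolist(),b[2].round(1))
y0,x0=c[1]-16,c[0]-16
for r in range(y0,y0+32):print(r,''.join('%4d'%(hsv[r,x,2] if m[r,x] else 0) for x in range(x0,x0+32)))
g=d["pixels"].max(2);k=proj(d,tool()[0][:3,3]+[0,0,-.0016]);print("knob skirt top exp",k)
k=k.round().astype(int)
for r in range(k[1]-66,k[1]-10,3):print(r,''.join('%4d'%g[r,x] for x in range(k[0]-48,k[0]+49,3)))
E
```

```text
exp [256 145]
[393, 130, 13, 7, 61] [399.1 133.2]
[249, 136, 16, 11, 146] [256.4 141.7]
[208, 240, 11, 58, 394] [212.1 268.8]
[289, 240, 12, 58, 406] [295.2 268.9]
129    0   0   0   0   0   0   0   0   0   0   0   0   0   0   0   0   0   0   0   0   0   0   0   0   0   0   0   0   0   0   0   0
130    0   0   0   0   0   0   0   0   0   0   0   0   0   0   0   0   0   0   0   0   0   0   0   0   0   0   0   0   0   0   0   0
131    0   0   0   0   0   0   0   0   0   0   0   0   0   0   0   0   0   0   0   0   0   0   0   0   0   0   0   0   0   0   0   0
132    0   0   0   0   0   0   0   0   0   0   0   0   0   0   0   0   0   0   0   0   0   0   0   0   0   0   0   0   0   0   0   0
133    0   0   0   0   0   0   0   0   0   0   0   0   0   0   0   0   0   0   0   0   0   0   0   0   0   0   0   0   0   0   0   0
134    0   0   0   0   0   0   0   0   0   0   0   0   0   0   0   0   0   0   0   0   0   0   0   0   0   0   0   0   0   0   0   0
135    0   0   0   0   0   0   0   0   0   0   0   0   0   0   0   0   0   0   0   0   0   0   0   0   0   0   0   0   0   0   0   0
136  
[... 5269 characters left out ...]
176 180 172 171
214  238 239 240  14  17  19  49  49  47  51  49  48  44  41  44 244  42  41  43  47  51  51  52  53  53  18  20  21 174 174 181 174 171
217  238 239 201  19  17  46  47  47  48  50  48  31  38  40  45 244  47  45  45  23  51  50  51  52  51  40  21  17 173 176 179 177 170
220  236 232  90  15  33  46  43  33  49  48  48  31  43  44  46 244  51  54  54  20  49  52  48  38  49  51  22  19 166 177 179 179 172
223  240 234  94  19  44  37  12  13  30  33  33  32  43  45  47 243  48  53  51  27  33  32  17  12  15  48  42  16 171 175 176 180 174
226   21  21  21  13  45  19  11  14  18  21  23  33  43  45  46 243  50  51  52  23  18  19  18  13   8  48  47  19  25  25  25  22  20
```

```bash
python3 - <<'E'
from h import *
d=load("w8");T,s=tool();g=d["pixels"].max(2).astype(float)
f=lambda u,v,z:(T[:3,:3].T@(ray(d,u,v,z)-T[:3,3])*1000).round(2)
for r in (210,216,222,226):print(r,g[r,250:260])
for c in (250,254,258):print(c,g[180:196,c])
lc=np.mean([ (np.clip(g[r,250:259]-56,0,None)@np.arange(250,259))/np.clip(g[r,250:259]-56,0,None).sum() for r in range(210,227)]);print("line col",lc)
z=T[2,3]
print("knob line",f(lc,210,z+.0173),f(lc,226,z+.0173),"foot edge",f(254,186.8,z-.0167))
print("spindle flat",f(256.5,146.7,.074),"round end",f(256.5,137.6,.074),"sides",f(248.6,145.,.074),f(264.5,145,.074))
E
```

```text
210 [ 52.  52. 240. 245. 244. 177.  75.  53.  53.  54.]
216 [ 38.  37. 239. 244. 244. 170.  63.  37.  38.  36.]
222 [ 48.  47. 238. 243. 244. 174.  72.  50.  52.  55.]
226 [ 44.  46. 237. 243. 243. 172.  72.  50.  53.  51.]
250 [171. 173. 173. 176. 178. 178. 170.  91.  20.  18.  20.  16.  13.  18.
  15.  16.]
254 [173. 173. 174. 172. 171. 172. 156.  20.  16.  17.  15.  15.  15.  15.
  13.  18.]
258 [173. 174. 173. 173. 172. 172. 168. 123.  20.  17.  16.  17.  19.  16.
  16.  13.]
line col 253.4127598999176
knob line [ 22.68  -1.72 -17.31] [ 14.61  -1.73 -17.3 ] foot edge [25.12 -1.46 16.69]
spindle flat [38.74  0.43 86.15] round end [45.67  0.42 86.15] sides [40.05 -5.63 86.15] [40.04  6.55 86.15]
```

The pose readings are noisy, so redo this purely in tool coordinates via T_tool_cam.

```bash
python3 - <<'E'
from h import *
d=load("w8");C=d["T_tool_cam"];print(d["cx"],d["cy"])
def f(u,v,z):
    r=C[:3,:3]@[(u-d["cx"])/d["fx"],(v-d["cy"])/d["fy"],1];o=C[:3,3];return ((o+r*(z-o[2])/r[2])*1000).round(2)
print("knob line",f(253.41,210,-.0173),f(253.41,226,-.0173),"foot edge",f(254,186.8,.0167))
print("spindle flat",f(256.5,146.7,.086),"round end",f(256.5,137.6,.086),"sides",f(248.6,145.,.086),f(264.5,145,.086))
P=np.array([ctrl.get_state()["position"] for _ in range(3)]);print(P)
E
```

```text
253.60733951510574 190.35270799726675
knob line [ 22.82  -1.75 -17.3 ] [ 14.74  -1.75 -17.3 ] foot edge [25.26 -1.48 16.7 ]
spindle flat [38.93  0.41 86.  ] round end [45.85  0.39 86.  ] sides [40.23 -5.65 86.  ] [40.23  6.53 86.  ]
[[0.4659612  0.22778525 0.16015689]
 [0.4659612  0.22778525 0.16015689]
 [0.4659612  0.22778525 0.16015689]]
```

```bash
python3 - <<'E'
from h import *
from scipy.optimize import least_squares
def run(fn,rows,z,cols):
    d=load(fn);C=d["T_tool_cam"];g=d["pixels"].max(2).astype(float);P=[]
    for r in rows:
        for rng in (range(cols[0],254),range(cols[1],254,-1)):
            for x in rng:
                s=1 if rng.step>0 else -1
                if g[r,x]>105>=g[r,x+s]:
                    u=x+s*(g[r,x]-105)/(g[r,x]-g[r,x+s]);q=C[:3,:3]@[(u-d["cx"])/d["fx"],(r-d["cy"])/d["fy"],1];P.append((C[:3,3]+q*(z-C[2,3])/q[2])[:2]*1000);break
    P=np.array(P);s=least_squares(lambda p:np.hypot(*(P-p[:2]).T)-p[2],[0,0,23],loss="soft_l1");s2=least_squares(lambda p:np.hypot(*(P-p).T)-23,[0,0],loss="soft_l1")
    print(fn,len(P),"free",s.x.round(2),"r=23",s2.x.round(2),"rms",np.sqrt(2*s.cost/len(P)).round(2))
run("w7",range(152,166),.1709,(222,288));run("w7",range(180,191),.1559,(222,288))
run("w8",range(188,216),.0167,(200,305))
E
```

```text
w7 28 free [-1.43 -0.26 22.74] r=23 [-1.8  -0.26] rms 0.13
w7 22 free [ 2.06 -0.28 21.68] r=23 [ 4.04 -0.28] rms 0.12
w8 56 free [ 2.85 -1.71 22.59] r=23 [ 2.25 -1.7 ] rms 0.25
```

Bring the knob to just above tip height while still beside the spindle, so that both are at the same depth, and measure again.

```bash
python3 -m crank '[[[0,2,20,0,1],[0,0,20,0,1],[0,0,15,0,1],[0,0,0,0,1],[0,0,0,0,1],[0,0,0,0,1],[0,0,0,0,1]]]'; cat > meas.py <<'E'
from h import *
import sys
from scipy.optimize import least_squares
d=snap("wrist",sys.argv[1]);C=d["T_tool_cam"];T,_=tool();zt=T[2,3]
def f(u,v,z):
    q=C[:3,:3]@[(u-d["cx"])/d["fx"],(v-d["cy"])/d["fy"],1];return (C[:3,3]+q*(z-C[2,3])/q[2])[:2]*1000
g=d["pixels"].max(2).astype(float);hsv=cv2.cvtColor(d["pixels"],cv2.COLOR_RGB2HSV)
m=(hsv[...,1]>110)&(hsv[...,0]>10)&(hsv[...,0]<30)&(hsv[...,2]>135)
for b in blobs(m,60,900):
    if b[2][1]<225 and abs(b[2][0]-256)<40:
        st=b[1];ys,xs=np.nonzero(b[3]);print(st.tolist());w=int(st[3]*.8)
        z=zt-.0742
        print("spindle flat x",f(b[2][0],ys.max()+.4,z)[0].round(2),"round end x",f(b[2][0],ys.min()-.4,z)[0].round(2),"mid y",f((xs.min()+xs.max())/2,ys.max()-3,z)[1].round(2),"width",(f(xs.max()+.4,ys.max()-3,z)-f(xs.min()-.4,ys.max()-3,z))[1].round(2))
        bot=[ys[xs==x].max() for x in range(st[0]+2,st[0]+st[2]-2)];print("flat rows",bot)
        print("D centroid-1.76",f(*b[2],z).round(2)-[1.76,0])
P=[]
for r in range(188,216):
    for s,x0 in ((1,200),(-1,306)):
        for x in range(x0,254,s):
            if g[r,x]>105>=g[r,x+s]: P.append(f(x+s*(g[r,x]-105)/(g[r,x]-g[r,x+s]),r,.0167));break
P=np.array(P);s=least_squares(lambda p:np.hypot(*(P-p[:2]).T)-p[2],[0,0,23],loss="soft_l1");print("knob foot circle",s.x.round(2),"rms",np.sqrt(2*s.cost/len(P)).round(2))
lc=np.mean([(w:=np.clip(g[r,248:262]-70,0,None))@np.arange(248,262)/w.sum() for r in range(210,224)]);print("line y",f(lc,215,-.0173)[1].round(2),"z",zt)
E
python3 meas.py w9
```

```text
time: 20.15
position: [0.4688, 0.2283, 0.1065]
tool_rot: [2.407, 2.018, 0.004]
ft_force: [-0.8, 0.5, -0.9]
grip_width: 0.145
grip_force: 35.0
[244, 149, 19, 12, 194]
spindle flat x 37.78 round end x 44.96 mid y -2.1 width 11.39
flat rows [np.int64(160), np.int64(160), np.int64(160), np.int64(160), np.int64(160), np.int64(160), np.int64(160), np.int64(160), np.int64(160), np.int64(160), np.int64(160), np.int64(160), np.int64(160), np.int64(160), np.int64(160)]
D centroid-1.76 [39.2 -2.1]
knob foot circle [ 3.12 -1.76 22.51] rms 0.27
line y -1.77 z 0.10644634756253595
```

```bash
python3 -m crank '[[[18,0,0,0,1],[18,0,0,0,1],[0,0,0,0,1],[0,0,0,0,1],[0,0,0,0,1],[0,0,0,0,1]]]'; python3 - <<'E'
from h import *
go([.4749,.2639,.0907],np.radians(80))
E
```

```text
time: 20.7
position: [0.4744, 0.2623, 0.1055]
tool_rot: [2.408, 2.017, 0.0]
ft_force: [0.4, -0.1, -1.3]
grip_width: 0.148
grip_force: 35.0
shift [ 1.6  0.2 14.8] tool x yaw deg 79.91 tcp [0.4744 0.2623 0.1055] tilt [ 0. -0. -1.]
turn(rad) 3.14 turn(rad) -0.0016 turn(rad) 3.14 q7 -0.5901544863631747
```

```bash
python3 -m crank '[[[1.5,0,6,0,1],[0,0,5,0,1],[0,0,0,0,1],[0,0,0,0,1],[0,0,0,0,1],[0,0,0,0,1]]]'; python3 - <<'E'
from h import *
go([.4749,.2639,.0787],np.radians(80))
E
```

```text
time: 21.2
position: [0.4746, 0.2647, 0.0943]
tool_rot: [2.407, 2.019, 0.0]
ft_force: [0.4, -0.0, -1.2]
grip_width: 0.144
grip_force: 35.0
shift [-0.7  0.4 15.6] tool x yaw deg 79.96 tcp [0.4746 0.2647 0.0943] tilt [ 0.  0. -1.]
turn(rad) 3.1409 turn(rad) -0.0007 turn(rad) 3.1409 q7 -0.5819085073278156
```

```bash
python3 -m crank '[[[-0.5,0,1.5,0,1],[0,0,1.5,0,1],[0,0,1.5,0,1],[0,0,1.5,0,1],[0,0,0,0,1],[0,0,0,0,1],[0,0,0,0,1]]]'; python3 - <<'E'
from h import *
go([.4749,.2639,.0787],np.radians(80))
E
```

```text
time: 21.78
position: [0.4744, 0.2643, 0.0882]
tool_rot: [2.407, 2.019, 0.0]
ft_force: [0.3, -0.3, -1.6]
grip_width: 0.145
grip_force: 35.0
shift [-0.3  0.5  9.5] tool x yaw deg 79.97 tcp [0.4744 0.2643 0.0882] tilt [ 0.  0. -1.]
turn(rad) 3.1411 turn(rad) -0.0005 turn(rad) 3.1411 q7 -0.5762805803047368
```

The hole's mouth is past the tip with no force. Carry on down.

```bash
python3 -m crank '[[[0,0,1.5,0,1],[0,0,1.5,0,1],[0,0,1.5,0,1],[0,0,0,0,1],[0,0,0,0,1]]]'; python3 - <<'E'
from h import *
go([.4749,.2639,.0787],np.radians(80))
E
```

```text
time: 22.2
position: [0.4743, 0.2642, 0.0836]
tool_rot: [2.407, 2.019, -0.0]
ft_force: [0.3, 0.3, -1.9]
grip_width: 0.15
grip_force: 35.0
shift [-0.2  0.6  4.9] tool x yaw deg 79.98 tcp [0.4743 0.2642 0.0836] tilt [-0. -0. -1.]
turn(rad) 3.1412 turn(rad) -0.0004 turn(rad) 3.1412 q7 -0.5722662101433295
```

```bash
python3 -m crank '[[[0,0,1.5,0,1],[0,0,1.5,0,1],[0,0,1.5,0,1],[0,0,0,0,1],[0,0,0,0,1],[0,0,0,0,1]]]'; python3 -m crank '[[[0,0,1,0,1],[0,0,1,0,1],[0,0,1,0,1],[0,0,0,0,1],[0,0,0,0,1],[0,0,0,0,1]]]'; python3 -m crank '[[[0,0,1,0,1],[0,0,1,0,1],[0,0,0,0,1],[0,0,0,0,1],[0,0,0,0,1]]]'
```

```text
time: 22.7
position: [0.4744, 0.2643, 0.0792]
tool_rot: [2.407, 2.019, 0.0]
ft_force: [-0.3, 0.8, -1.3]
grip_width: 0.144
grip_force: 35.0
time: 23.2
position: [0.4746, 0.2644, 0.0765]
tool_rot: [-2.407, -2.019, -0.001]
ft_force: [-0.1, 0.7, 2.3]
grip_width: 0.147
grip_force: 35.0
time: 23.62
position: [0.4746, 0.2644, 0.0744]
tool_rot: [2.407, 2.019, 0.001]
ft_force: [-0.4, -0.3, 3.6]
grip_width: 0.142
grip_force: 35.0
```

```bash
python3 -m crank '[[[0,0,1,0,1],[0,0,1,0,1],[0,0,0,0,1],[0,0,0,0,1],[0,0,0,0,1]]]'; python3 -m crank '[[[0,0,0.7,0,1],[0,0,0,0,1],[0,0,0,0,1],[0,0,0,0,1]]]'
```

```text
time: 24.03
position: [0.4746, 0.2645, 0.0729]
tool_rot: [-2.407, -2.019, -0.001]
ft_force: [-2.1, -1.3, 9.1]
grip_width: 0.145
grip_force: 35.0
time: 24.37
position: [0.4747, 0.2645, 0.0728]
tool_rot: [-2.407, -2.018, -0.001]
ft_force: [-3.7, -1.6, 13.0]
grip_width: 0.143
grip_force: 35.0
```

The hard stop is reached: force is rising with no travel. Check that the cap is unchanged in the top view, then hand in.

```bash
python3 - <<'E'
from h import *
from bench import job
t=snap("top","t9");g=t["pixels"].max(2)
print([ (b[1].tolist(),b[2].round(1)) for b in blobs(g<36,50,900) if abs(b[2]-[178,171]).max()<12], ctrl.get_state()["ft_force"])
print(job.close_job())
E
```

```text
[] [-3.40265895 -1.39830078 12.25197115]
the job is handed in; nothing more can be done
None
```

I handed the job in at about 24 s of the 70 s allowed, with the fingers still holding the knob pressed against the tap's hard stop at about 14 N. The cap lay on the crown and was let go (offset within the top camera's 2–3 mm error). My last check of it found nothing in the top view (not followed up, possibly the arm in the way), and I have no judge's result.

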